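# Find the one pad that is still soft and fit it to the modelling stand

## Task

The upturned foot of the modelling stand lacks one of its three rubber pads, and of the three old pads on the board only one is still soft. Squeeze them gently between the fingers to find out which, press the soft one together and stand it down squarely in the empty seat so that it springs out and holds between the two cheeks, and put the two hard ones next to each other in the wooden tray. Do not crush any pad, do not force a pad into the seat, and leave the clay sheep, the mug and the jar alone.

Things in the scene. Friction and masses are not known exactly. Their poses are not given: they have to be found in the camera images.
- pad_1: old pad: black rubber core (33 mm thick) between two upright steel end plates 36 wide, 48 high, 4 mm thick; 50 mm long over the plates. Stands on the board. Origin: centre of its underside; y: its length, along which it is squeezed (plates move straight together); x across, z up; yaw + pi looks the same. 0.12 to 0.2 kg. One of the three pads is soft, two are hard, in any order
- pad_2: old pad, looks just like pad_1. Firmness of the pads: the soft one shortens by about 0.6 mm per newton (12 mm at 20 N, at most 14 mm), a hard one by about 0.1 mm per newton (2 mm at 20 N); either springs back to 50 mm when let go. A squeeze of 20 to 30 N is enough to tell; more than 45 N on a plate spoils a pad
- pad_3: old pad, looks just like pad_1 and may be soft or hard; origin at the centre of its underside, y along its length
- board: fixed wooden modelling board, 240 x 320 x 18 mm, on which the pads stand; origin at the centre of its underside, top at z = 18 mm, x and y along its short and long sides
- stand: fixed grey round foot of a modelling stand, upside down: disc 200 mm across, 24 mm high, with a middle boss (42 mm across, 18 mm high) and three pad seats on top, 68 mm from the centre, 120 degrees apart; two already hold pads rising 48 mm above the disc. Origin at the centre of its underside; the empty seat is on the -x side
- seat (a point): middle of the empty seat's floor, 24 mm above the table. Axes as the stand's: y across the two cheeks, x to the disc's centre. Cheeks: steel, 14 mm high, 8 thick, 36 wide, inner faces 44 mm apart along y, top 5 mm flared out by 3 mm; open along x. A pad goes in from above, length along y, while squeezed shorter than the gap, held by its plates above the cheeks (fingertips over 14 mm above its underside)
- tray: fixed open wooden tray, 240 (x) x 170 (y) x 28 mm high, walls and floor 5 mm thick; origin at the centre of its underside, inner floor at z = 5 mm
- sheep: bystander: small terracotta sheep, 70 mm high, on a round base; origin at the centre of its underside
- mug: bystander: blue cup, 72 mm across, 85 mm high; origin at the centre of its underside
- jar: bystander: amber glass jar, 60 mm across, 75 mm high; origin at the centre of its underside
Not all that is in view belongs to the job. What is shaped like the pad_2 but pink is not meant. What is shaped like the pad_3 but yellow is not meant.

How it is judged:
By the outcome, as a careful person would: the job done as asked, in the order asked, and still so for the second after the job is handed in, with the robot touching nothing.
It also fails if it takes over 67 s, if anything falls off the work surface, if the arm or the gripper's body presses on something with over 40 N, if the wrist force passes 120 N, or if a joint passes its speed limit or range.

## Robot

A 6-joint arm with a two-finger parallel gripper is mounted at the origin on the work surface. World frame = base frame: x ahead of the robot, y to its left, z up, the work surface at z = 0. Lengths are in m, angles in rad, forces in N, time in s.
With the tool pointing down it reaches from about 0.325 to 0.9 m from the base axis. Payload 6.1 kg.
Tool frame: the origin (TCP) lies at the very end of the fingers, on their centre line; the grasp point (between the pads) lies arm.grasp_offset behind it (arm.grasp_offset is the distance from the TCP to the grasp point, in m); z points along the fingers, y is the direction in which the jaws open and shut (so a half turn about z gives the same grasp; the last joint's range is limited). The gripper opens to 87 mm and grips with 3 to 60 N. Pads are 19 mm wide; open, the fingers measure 117 mm over their backs; the gripper's body (75 mm by 190 mm) begins 51 mm behind the grasp point.
Start: joints at [1.08, 0.22, 1.526, -0, 1.395, -0.126], TCP at [0.223, 0.584, 0.185] pointing down, gripper open.
Joint ranges: [-2.98, 2.98], [-0.91, 2.08], [0.09, 2.57], [-1.24, 4.39], [0.2, 2.65], [-2.68, 2.68]. Speed limits (rad/s): [2.57, 2.57, 3.01, 3.14, 3.14, 3.14].

## Interface

Orientations are given as a rotation vector (axis times angle).
In Python, from rig import arm gives the robot as it stands.
- The arm moves only by the tool play_rows, never from a script. Its argument "commands" is a list that holds one entry, the list of rows, each a list of 7 numbers: the shift along the tool's x, y, z in m, then the turn, a rotation vector about the tool's x, y, z in rad, then the finger opening in m, from 0 to 0.087. A call has 1 to 10 rows; each row is the pose to reach, as a shift and turn from the pose commanded when the call began, along the tool's axes at that moment; what a row does not reach only later rows make up. A row lasts 1/8 s, in which the tool goes at most 62.5 mm and 10.7 degrees, less where a joint would pass 70% of its speed; a pose out of reach is approached as far as the arm can. A call with a gripper value outside its range is refused whole. The fingers move at their own pace and stop on an object; the grip force is fixed at half the most. Time passes only in rows, so rows that repeat a pose let the fingers close. It gives the time, the measured TCP pose, the force and the opening at its end, in the units of the state.
- arm.state(): the state, without advancing time (a new reading comes with each control period).
- arm.read_camera(name): name is "scene" or "top" or "wrist"; returns the picture (480x640x3 uint8, blue, green, red); there is no depth.
- arm.camera_model(name): a dict with "fovy" (degrees; the focal length in pixels is half the picture's height over the tangent of half this angle, whatever the lens; pixels are square), "cx", "cy" (the principal point, pixels), "extrinsics" (4x4, takes a point from camera to world coordinates). Camera axes: x right, y down, z forward; pixel columns grow to the right and rows downward; lengths in m; the calibration is good to about 2 mm. A picture is of the moment at which its call begins: read the wrist's pose just before it. camera_model takes no time and is no camera call; for the wrist camera it gives the pose at the moment of the call.
- arm.finish_job(): hands the job in, once; it reports no verdict.
The state is a dict: "time": time; "q": joint angles; "dq": joint speeds; "tau": joint torques, N m; "position": TCP position; "eef_rot": TCP orientation; "ft_force": force on the tool from outside, world axes, zero at the start; "ft_torque": the same for the moment, N m; "opening": opening from 0.0 (shut) to 1.0 (fully open).
Only numpy, scipy, OpenCV 4.12 (cv2) and the standard library are available. Lean on these libraries where they do the work, as an engineer would, in place of code of your own. Each camera call takes 0.05 s, during which the arm holds its last target. There are 200 camera calls.

## Working session

There is one attempt and no reset: what is moved stays moved. The work goes in short steps, Python scripts to look and compute and a tool call to move; the robot and the scene stay as the last step left them, time stands still between calls to the robot, and variables do not carry over. Pictures are saved under pics/ and viewed, about 8 in all and at most 12, crops included, and the job is handed in when it is done.

Besides the shell and the picture viewer there is one more tool, called in YAML: its name, and indented under it one key for each argument. play_rows: Moves the arm, as the interface text tells. Its arguments: {"type":"object","properties":{"commands":{"type":"array","items":{"type":"array","items":{"type":"array","items":{"type":"number"}}}}},"required":["commands"]}

```bash
ls; mkdir -p pics; python3 - <<'E'
from rig import arm
import cv2,numpy as np
print(arm.state()); print(arm.grasp_offset)
for n in("scene","top","wrist"):
    m=arm.camera_model(n);print(n,m)
for n in("scene","top"):
    cv2.imwrite(f"pics/{n}0.png",arm.read_camera(n))
E
```

```text
pics
{'time': 0.0, 'q': array([ 1.07992620e+00,  2.21249750e-01,  1.52761533e+00,  2.62909958e-05,
        1.39464953e+00, -1.26072880e-01]), 'dq': array([-4.16549251e-04, -8.35145737e-04,  1.59654969e-03, -3.57746755e-04,
       -6.95784009e-05, -1.36824314e-03]), 'tau': array([ 1.27386047e-03, -4.94624519e+01, -3.87365091e+01,  6.99451938e-02,
        5.75490540e-02, -1.71786683e-04]), 'position': array([0.22263111, 0.58327779, 0.18412043]), 'eef_rot': array([-5.69746724e-01, -3.08887747e+00,  2.86359682e-03]), 'ft_force': array([-0.75357959, -0.25942662,  0.5532515 ]), 'ft_torque': array([ 0.02892233,  0.02228881, -0.05130904]), 'opening': 1.0019222870185112}
0.0187
scene {'fovy': 54.787827528391, 'cx': 318.28711497831404, 'cy': 233.85781770146335, 'extrinsics': array([[ 0.77929569,  0.51672822, -0.3545281 ,  0.88183072],
       [ 0.62664554, -0.63925267,  0.44572569, -0.42274441],
       [ 0.00368601, -0.56951556, -0.82197229,  0.8275624 ],
       [ 0.        ,  0.        ,  0.        ,  1.        ]])}
top {'fovy': 47.35812171726154, 'cx': 314.0498343689695, 'cy': 242.35780538812642, 'extrinsics': array([[-0.00761992, -0.98019568,  0.19788472,  0.32147556],
       [-0.99986732,  0.01031757,  0.01260494, -0.00592308],
       [-0.014397  , -0.19776241, -0.98014425,  1.15572863],
       [ 0.        ,  0.        ,  0.        ,  1.        ]])}
wrist {'fovy': 64.00569798073248, 'cx': 321.63783529461716, 'cy': 240.3198661739055, 'extrinsics': array([[ 0.35683475,  0.89592381,  0.26455525,  0.1509991 ],
       [ 0.93416412, -0.34146031, -0.10364488,  0.61132995],
       [-0.0025228 ,  0.28412212, -0.95878478,  0.38389244],
       [ 0.        ,  0.        ,  0.        ,  1.        ]])}
```

View pics/top0.png

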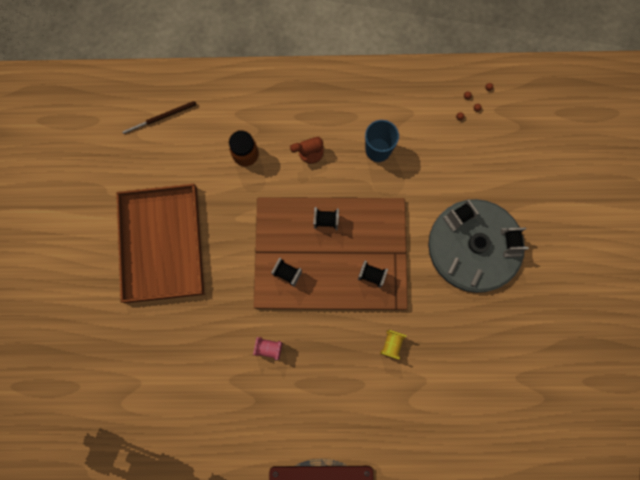

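View pics/scene0.png

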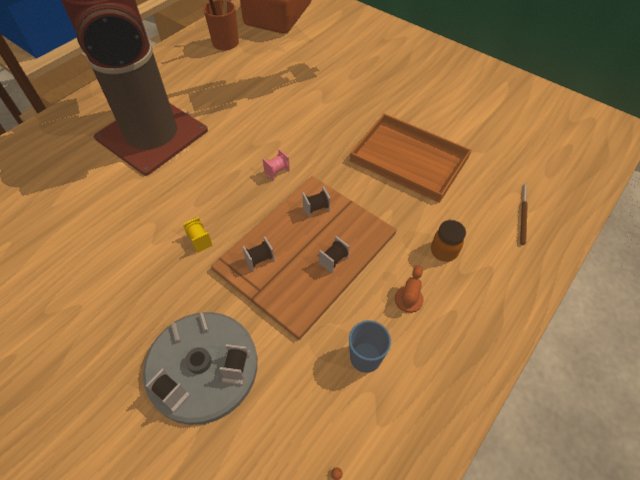

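Top view: the candidates are the black pads on the board at (327,218), (287,271) and (373,274). The decoys are pink at (268,349) and yellow at (394,345), and two black pads at (464,213) and (514,239) are already in the stand. The empty seat's cheeks are at (454,266) and (477,278), the tray is at (161,244), and the sheep, mug and jar are along row 150.

```bash
cat > h.py <<'E'
import numpy as np,cv2
from rig import arm
from scipy.spatial.transform import Rotation as R
def ray(m,uv,z):
    f=240/np.tan(np.radians(m["fovy"]/2));E=m["extrinsics"]
    uv=np.atleast_2d(uv).astype(float)
    d=np.c_[(uv[:,0]-m["cx"])/f,(uv[:,1]-m["cy"])/f,np.ones(len(uv))]@E[:3,:3].T
    return E[:3,3]+d*((z-E[2,3])/d[:,2])[:,None]
def proj(m,p):
    f=240/np.tan(np.radians(m["fovy"]/2));E=m["extrinsics"]
    c=(np.atleast_2d(p)-E[:3,3])@E[:3,:3]
    return c[:,:2]/c[:,2:]*f+[m["cx"],m["cy"]]
def go(p,yaw):
    """shift/turn in tool axes to reach TCP p, tool down, jaw (tool y) direction at yaw (mod pi)"""
    s=arm.state();T=R.from_rotvec(s["eef_rot"])
    best=None
    for k in(-1,0,1,2):
        a=yaw+k*np.pi; y=np.array([np.cos(a),np.sin(a),0]);z=np.array([0,0,-1.])
        G=R.from_matrix(np.c_[np.cross(y,z),y,z]); rv=(T.inv()*G).as_rotvec()
        if best is None or abs(rv[2])<abs(best[2])-1e-6: best=rv
    print("shift",np.round(T.inv().apply(np.array(p)-s["position"]),4),"turn",np.round(best,3),"q",np.round(s["q"],2))
def st():
    s=arm.state();y=R.from_rotvec(s["eef_rot"]).as_matrix()[:,1]
    print("t",round(s["time"],2),"p",np.round(s["position"],4),"jawyaw",round(np.arctan2(y[1],y[0]),3),"op_mm",round(s["opening"]*87,1),"f",np.round(s["ft_force"],1),"q",np.round(s["q"],2))
E
python3 - <<'E'
from h import *
m=arm.camera_model("top")
print("pads",ray(m,[(327,214),(287,267),(373,270)],.066).round(3))
print("cheeks",ray(m,[(454,266),(477,278)],.038).round(3))
print("stand",ray(m,[(478,244)],.024).round(3))
print("tray",ray(m,[(118,193),(195,186),(203,295),(123,301)],.028).round(3))
print("board",ray(m,[(257,198),(406,198),(407,309),(254,308)],.018).round(3))
st(); go((.33,0.03,.27),1.57)
m=arm.camera_model("wrist");T=R.from_rotvec(arm.state()["eef_rot"])
print(T.inv().apply(m["extrinsics"][:3,3]-arm.state()["position"]),T.inv().apply(m["extrinsics"][:3,2]))
E
```

```text
pads [[ 0.601 -0.019  0.066]
 [ 0.491  0.063  0.066]
 [ 0.484 -0.11   0.066]]
cheeks [[ 0.494 -0.279  0.038]
 [ 0.469 -0.325  0.038]]
stand [[ 0.543 -0.336  0.024]]
tray [[0.662 0.43  0.028]
 [0.676 0.264 0.028]
 [0.44  0.239 0.028]
 [0.43  0.405 0.028]]
board [[ 0.65   0.131  0.018]
 [ 0.646 -0.19   0.018]
 [ 0.409 -0.182  0.018]
 [ 0.414  0.134  0.018]]
t 0.1 p [0.2227 0.5833 0.1843] jawyaw 1.206 op_mm 87.0 f [0.9 0.4 0.2] q [ 1.08  0.22  1.53  0.    1.39 -0.13]
shift [-0.2976 -0.4788 -0.085 ] turn [-0.002 -0.001 -0.364] q [ 1.08  0.22  1.53  0.    1.39 -0.13]
[ 0.07698837  0.0002751  -0.19971596] [-2.84375136e-01 -6.32898097e-04  9.58712878e-01]
```

```bash
python3 - <<'E'
from h import *
go((.46,-0.12,.28),1.57)
E
```

```text
shift [-0.4726 -0.5726 -0.0949] turn [-0.002 -0.001 -0.364] q [ 1.08  0.22  1.53  0.    1.39 -0.13]
```

play_rows:
  commands:
    - [[-0.047, -0.057, -0.05, 0, 0, -0.1, 0.08], [-0.473, -0.573, -0.095, -0.002, -0.001, -0.364, 0.08], [-0.473, -0.573, -0.095, -0.002, -0.001, -0.364, 0.08], [-0.473, -0.573, -0.095, -0.002, -0.001, -0.364, 0.08], [-0.473, -0.573, -0.095, -0.002, -0.001, -0.364, 0.08], [-0.473, -0.573, -0.095, -0.002, -0.001, -0.364, 0.08], [-0.473, -0.573, -0.095, -0.002, -0.001, -0.364, 0.08], [-0.473, -0.573, -0.095, -0.002, -0.001, -0.364, 0.08], [-0.473, -0.573, -0.095, -0.002, -0.001, -0.364, 0.08], [-0.473, -0.573, -0.095, -0.002, -0.001, -0.364, 0.08]]

```text
time: 1.35
position: [0.4186, 0.0022, 0.269]
eef_rot: [0.002, 3.14, 0.003]
ft_force: [1.1, -0.8, -0.9]
opening: 0.92
```

```bash
python3 - <<'E'
from h import *
go((.46,-0.12,.28),1.57); st()
E
```

```text
shift [-0.0415 -0.1221 -0.0112] turn [ 0.002  0.002 -0.   ] q [-0.19 -0.34  1.91  0.    1.57 -1.76]
t 1.35 p [0.4186 0.0022 0.269 ] jawyaw 1.57 op_mm 80.0 f [ 1.1 -0.8 -0.9] q [-0.19 -0.34  1.91  0.    1.57 -1.76]
```

play_rows:
  commands:
    - [[-0.042, -0.122, -0.011, 0, 0, 0, 0.08], [-0.042, -0.122, -0.011, 0, 0, 0, 0.08], [-0.042, -0.122, -0.011, 0, 0, 0, 0.08], [-0.042, -0.122, -0.011, 0, 0, 0, 0.08], [-0.042, -0.122, -0.011, 0, 0, 0, 0.08]]

```text
time: 1.98
position: [0.46, -0.1165, 0.2795]
eef_rot: [-0.001, 3.141, 0.004]
ft_force: [0.1, 0.1, -1.0]
opening: 0.919
```

```bash
python3 - <<'E'
from h import *
import pickle
m=arm.camera_model("wrist");im=arm.read_camera("wrist");st()
cv2.imwrite("pics/w1.png",im);pickle.dump(m,open("w1.pkl","wb"))
E
```

```text
t 2.02 p [ 0.4601 -0.1164  0.2796] jawyaw 1.572 op_mm 80.2 f [ 0.  -1.   0.3] q [-0.42 -0.19  1.77  0.    1.57 -1.99]
```

View pics/w1.png

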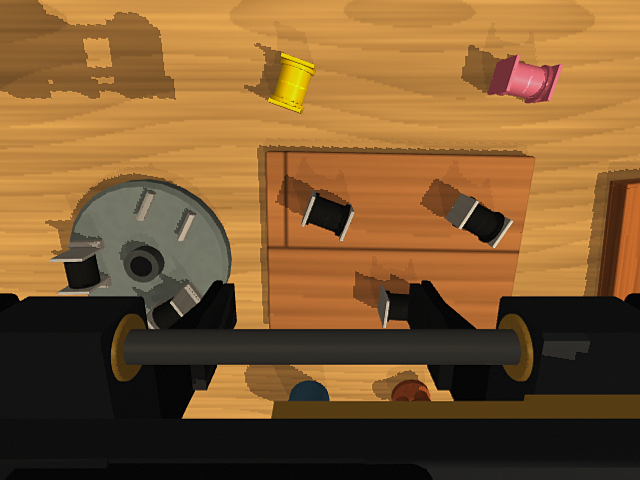

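Wrist view: the near pads A (328,215) and B (478,222) and the seat cheeks (145,205) and (186,225) are clear. Pad C (395,307) is partly hidden, and the decoys are yellow (290,82) and pink (525,78). Next, a zoomed crop for exact corners.

```bash
python3 - <<'E'
import cv2,numpy as np
im=cv2.imread("pics/w1.png")
c=[cv2.resize(im[y:y+80,x:x+100],None,fx=4,fy=3.75*4/3.75,interpolation=cv2.INTER_CUBIC)[:300] for x,y in((280,180),(430,185),(115,170))]
t=cv2.imread("pics/top0.png")[200:237,300:350]
c.append(cv2.resize(t,(400,300),interpolation=cv2.INTER_CUBIC))
cv2.imwrite("pics/crop1.png",np.vstack([np.hstack(c[:2]),np.hstack(c[2:])]))
E
```

```text
(no output)
```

View pics/crop1.png

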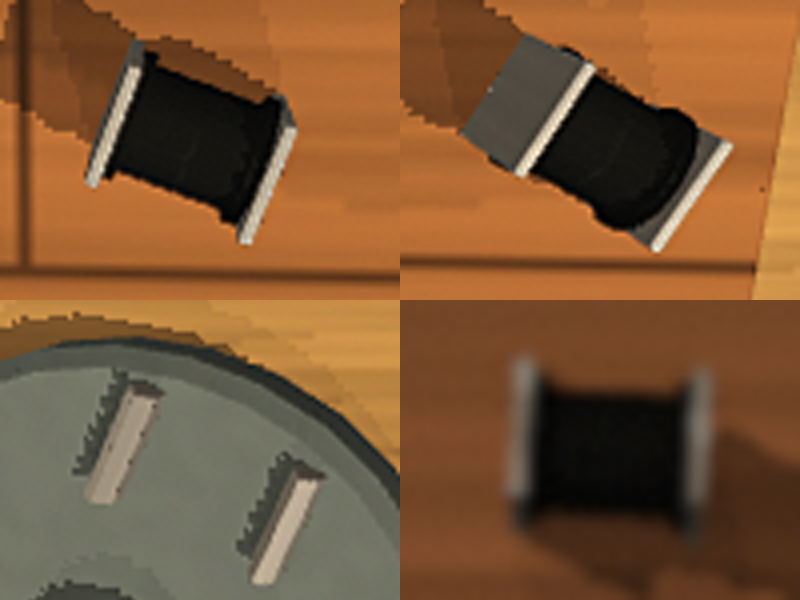

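```bash
cat >> h.py <<'E'
def strips(im,m,box,z,thr):
    x,y,w,h=box;s=4
    c=cv2.resize(im[y:y+h,x:x+w],None,fx=s,fy=s,interpolation=cv2.INTER_LINEAR)
    k=(c.min(2)>thr).astype(np.uint8)
    cs=sorted(cv2.findContours(k,0,2)[0],key=cv2.contourArea)[-2:]
    out=[]
    for q in cs:
        b=cv2.boxPoints(cv2.minAreaRect(q))
        px=(b+.5)/s-.5+[x,y]; P=ray(m,px,z)
        e=[P[1]-P[0],P[2]-P[1]];L=[np.linalg.norm(v) for v in e];l=e[int(np.argmax(L))]
        out.append((P.mean(0),max(L),min(L),np.arctan2(l[1],l[0])%np.pi))
    a,b=out[0][0],out[1][0];d=b-a
    print("centre",((a+b)/2).round(4),"dist",round(np.linalg.norm(d),4),"yaw",round(np.arctan2(d[1],d[0])%np.pi,3),
      "strip dirs",[round((o[3]+np.pi/2)%np.pi,3) for o in out],"LxW",[(round(o[1],4),round(o[2],4)) for o in out])
    return (a+b)/2
E
python3 - <<'E'
from h import *
import pickle
im=cv2.imread("pics/w1.png");m=pickle.load(open("w1.pkl","rb"))
for t in(140,160,180):
  strips(im,m,(280,180,100,75),.066,t);strips(im,m,(430,185,100,75),.066,t);strips(im,m,(125,175,80,72),.037,t)
k=(np.ptp(im.astype(int),axis=2)<40)&(im.min(2)>50); k=k.astype(np.uint8)
k[300:]=0;k[:,240:]=0
c=max(cv2.findContours(k,0,2)[0],key=cv2.contourArea); 
P=ray(m,cv2.convexHull(c)[:,0],.024); print("disc hull",P[:,:2].min(0),P[:,:2].max(0))
E
```

```text
centre [ 0.4811 -0.1101  0.066 ] dist 0.0461 yaw 1.199 strip dirs [np.float64(1.201), np.float64(1.203)] LxW [(np.float64(0.035), np.float64(0.003)), (np.float64(0.0353), np.float64(0.0031))]
centre [0.4873 0.0653 0.066 ] dist 0.046 yaw 1.075 strip dirs [np.float64(1.077), np.float64(1.073)] LxW [(np.float64(0.0351), np.float64(0.0029)), (np.float64(0.0353), np.float64(0.003))]Traceback (most recent call last):
  File "<stdin>", line 5, in <module>
  File "h.py", line 36, in strips
    a,b=out[0][0],out[1][0];d=b-a
                  ~~~^^^
IndexError: list index out of range
```

```bash
python3 - <<'E'
from h import *
import pickle
im=cv2.imread("pics/w1.png");m=pickle.load(open("w1.pkl","rb"))
for t in(150,158,165,175):
  try: strips(im,m,(125,175,80,72),.037,t)
  except Exception as e: print(t,e)
hsv=cv2.cvtColor(im,cv2.COLOR_BGR2HSV)
print(im[205,145],im[222,186],im[220,160])
k=((hsv[...,1]<60)&(hsv[...,2]>60)).astype(np.uint8); k[290:]=0;k[:,240:]=0
c=max(cv2.findContours(k,0,2)[0],key=cv2.contourArea)[:,0].astype(float)
P=ray(m,c,.024)[:,:2]
# fit circle r=.1 robustly
from scipy.optimize import least_squares
r=least_squares(lambda p:np.hypot(*(P-p[:2]).T)-.1,[.543,-.336],loss="soft_l1",f_scale=.001);print("stand",r.x)
go((.481,-.110,.15),1.2)
E
```

```text
centre [ 0.5033 -0.2795  0.037 ] dist 0.0092 yaw 2.812 strip dirs [np.float64(0.755), np.float64(1.069)] LxW [(np.float64(0.0005), np.float64(0.0004)), (np.float64(0.035), np.float64(0.0042))]
158 list index out of range
165 list index out of range
175 list index out of range
[129 149 162] [137 158 173] [103 120 117]
stand [ 0.54556103 -0.33152343]
shift [-0.0207  0.0061  0.1297] turn [0.002 0.001 0.372] q [-0.42 -0.19  1.77  0.    1.57 -1.99]
```

play_rows:
  commands:
    - [[-0.021, 0.006, 0.06, 0.002, 0.001, 0.186, 0.08], [-0.021, 0.006, 0.12, 0.002, 0.001, 0.372, 0.08], [-0.021, 0.006, 0.16, 0.002, 0.001, 0.372, 0.08], [-0.021, 0.006, 0.2, 0.002, 0.001, 0.372, 0.08], [-0.021, 0.006, 0.22, 0.002, 0.001, 0.372, 0.08], [-0.021, 0.006, 0.24, 0.002, 0.001, 0.372, 0.08], [-0.021, 0.006, 0.24, 0.002, 0.001, 0.372, 0.08]]

```text
time: 2.9
position: [0.4801, -0.1096, 0.0384]
eef_rot: [-0.579, -3.084, -0.001]
ft_force: [0.7, 0.8, 0.3]
opening: 0.92
```

```bash
python3 - <<'E'
from h import *
st(); go((.481,-.110,.040),1.2)
im=arm.read_camera("wrist"); cv2.imwrite("pics/w2.png",im[200:,150:500])
E
```

```text
t 2.9 p [ 0.4801 -0.1096  0.0384] jawyaw 1.2 op_mm 80.1 f [0.7 0.8 0.3] q [-0.38  0.07  1.99  0.    1.09 -1.58]
shift [-0.0009 -0.     -0.0016] turn [ 0.    -0.003 -0.   ] q [-0.38  0.07  1.99  0.    1.09 -1.58]
```

View pics/w2.png

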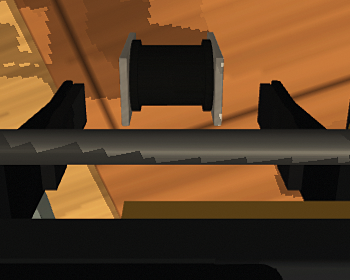

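```bash
python3 - <<'E'
from h import *
m=arm.camera_model("wrist");s=arm.state();p=s["position"];T=R.from_rotvec(s["eef_rot"])
print((proj(m,[p,p+T.apply([0,.04,0]),p+T.apply([0,.04,-.0187]),[.481,-.110,.066],[.481,-.110,.018]])-[150,200]).round())
E
```

```text
[[171.  71.]
 [243.  71.]
 [250.  84.]
 [172.  90.]
 [172.  58.]]
```

Pad sits centred between the open fingers, as projected. A gentle squeeze follows.

play_rows:
  commands:
    - [[0, 0, 0, 0, 0, 0, 0.06], [0, 0, 0, 0, 0, 0, 0.053], [0, 0, 0, 0, 0, 0, 0.05], [0, 0, 0, 0, 0, 0, 0.048], [0, 0, 0, 0, 0, 0, 0.045], [0, 0, 0, 0, 0, 0, 0.042], [0, 0, 0, 0, 0, 0, 0.04], [0, 0, 0, 0, 0, 0, 0.04], [0, 0, 0, 0, 0, 0, 0.04], [0, 0, 0, 0, 0, 0, 0.04]]

```text
time: 4.2
position: [0.4817, -0.1115, 0.0397]
eef_rot: [-0.582, -3.087, 0.0]
ft_force: [-0.2, -0.1, -0.4]
opening: 0.463
```

```bash
python3 - <<'E'
from h import *
st()
t=cv2.imread("pics/top0.png");m=arm.camera_model("top")
im=cv2.imread("pics/w1.png")
import pickle
mw=pickle.load(open("w1.pkl","rb"))
for th in(95,105,115): strips(t,m,(300,198,55,45),.066,th)
# seat cheeks by redness
d=np.clip((im[...,2].astype(int)-im[...,1])*8,0,255)*(im.min(2)>100)
f=cv2.merge([d.astype(np.uint8)]*3)
for z in (.034,.038): strips(f,mw,(125,175,75,68),z,60)
E
```

```text
t 4.2 p [ 0.4817 -0.1115  0.0397] jawyaw 1.198 op_mm 40.3 f [-0.2 -0.1 -0.4] q [-0.39  0.07  1.99 -0.    1.09 -1.59]
centre [ 0.605 -0.017  0.066] dist 0.0472 yaw 1.281 strip dirs [np.float64(1.555), np.float64(1.563)] LxW [(np.float64(0.0058), np.float64(0.001)), (np.float64(0.0042), np.float64(0.0015))]Traceback (most recent call last):
  File "<stdin>", line 7, in <module>
  File "h.py", line 36, in strips
    a,b=out[0][0],out[1][0];d=b-a
        ~~~^^^
IndexError: list index out of range
```

Opening followed to 40 mm, so A is the soft pad. I'll close to the stop (expect 36 mm) and lift.

play_rows:
  commands:
    - [[0, 0, 0, 0, 0, 0, 0.038], [0, 0, 0, 0, 0, 0, 0.035], [0, 0, 0, 0, 0, 0, 0.03], [0, 0, 0, 0, 0, 0, 0.03], [0, 0, -0.01, 0, 0, 0, 0.03], [0, 0, -0.03, 0, 0, 0, 0.03], [0, 0, -0.06, 0, 0, 0, 0.03], [0, 0, -0.1, 0, 0, 0, 0.03], [0, 0, -0.1, 0, 0, 0, 0.03]]

```text
time: 5.32
position: [0.4846, -0.1126, 0.1444]
eef_rot: [0.581, 3.079, -0.003]
ft_force: [0.6, 0.6, 0.8]
opening: 0.344
```

```bash
python3 - <<'E'
from h import *
import pickle
st()
im=cv2.imread("pics/w1.png");mw=pickle.load(open("w1.pkl","rb"))
c=im[175:243,125:200].astype(int); 
for th in (2,5,8,11):
  k=((c[...,2]-c[...,1]>th)&(c.min(2)>110)).astype(np.uint8)
  n,l,s,ce=cv2.connectedComponentsWithStats(k); print(th,[(int(a[4]),np.round(b+[125,175],1)) for a,b in zip(s[1:],ce[1:]) if a[4]>20])
E
```

```text
t 5.33 p [ 0.4846 -0.1126  0.1444] jawyaw 1.198 op_mm 29.9 f [0.6 0.6 0.8] q [-0.39 -0.06  1.9  -0.    1.29 -1.59]
2 [(181, array([144.9, 206.6])), (140, array([185.8, 227.6]))]
5 [(181, array([144.9, 206.6])), (140, array([185.8, 227.6]))]
8 [(180, array([144.9, 206.5])), (139, array([185.8, 227.5]))]
11 [(158, array([144.8, 206.8])), (138, array([185.9, 227.4]))]
```

```bash
python3 - <<'E'
from h import *
st()
a=arm.read_camera("wrist");b=arm.read_camera("top")
cv2.imwrite("pics/w3.png",np.vstack([a[100:400],cv2.resize(b[180:330,240:560],(640,300))]))
E
```

```text
t 5.33 p [ 0.4846 -0.1126  0.1444] jawyaw 1.198 op_mm 29.9 f [0.6 0.6 0.8] q [-0.39 -0.06  1.9  -0.    1.29 -1.59]
```

View pics/w3.png

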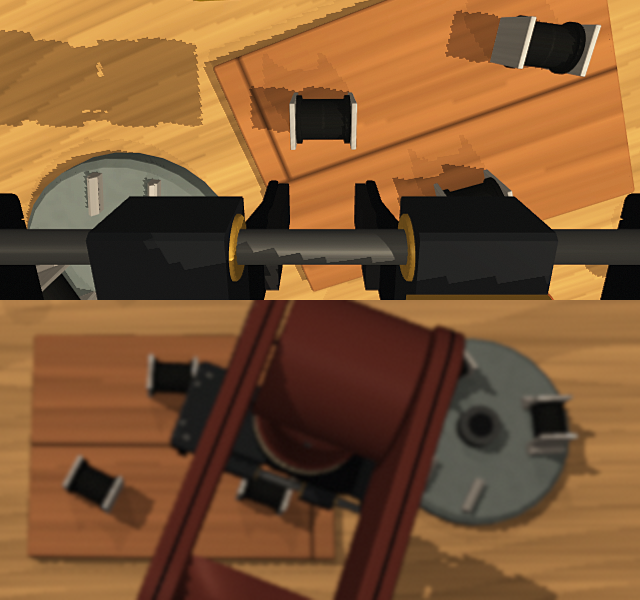

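```bash
python3 - <<'E'
from h import *
m=arm.camera_model("wrist");s=arm.state();p=s["position"];T=R.from_rotvec(s["eef_rot"])
q=[p+T.apply([dx,dy,dz]) for dy in(-.015,.015) for dx in(-.0095,.0095) for dz in (0,-.0187,-.04)]
print((proj(m,q)-[0,100]).round())
a=cv2.imread("pics/w3.png")[:300];im=np.zeros((480,640,3),np.uint8);im[100:400]=a
for z in(.066,.018+.048): strips(im,m,(280,175,90,85),z,160)
strips(im,m,(490,105,120,80),.066,160)
E
```

```text
[[295. 187.]
 [292. 201.]
 [289. 221.]
 [294. 155.]
 [291. 167.]
 [288. 183.]
 [348. 187.]
 [350. 201.]
 [354. 221.]
 [349. 155.]
 [351. 167.]
 [355. 183.]]
centre [ 0.4767 -0.1083  0.066 ] dist 0.0454 yaw 1.207 strip dirs [np.float64(1.201), np.float64(1.197)] LxW [(np.float64(0.0342), np.float64(0.0029)), (np.float64(0.0343), np.float64(0.003))]
centre [ 0.4767 -0.1083  0.066 ] dist 0.0454 yaw 1.207 strip dirs [np.float64(1.201), np.float64(1.197)] LxW [(np.float64(0.0342), np.float64(0.0029)), (np.float64(0.0343), np.float64(0.003))]
centre [0.4829 0.0648 0.066 ] dist 0.0454 yaw 1.078 strip dirs [np.float64(1.073), np.float64(1.07)] LxW [(np.float64(0.0348), np.float64(0.0029)), (np.float64(0.0348), np.float64(0.003))]
```

```bash
python3 - <<'E'
from h import *
st()
a=arm.read_camera("wrist");b=arm.read_camera("scene");m=arm.camera_model("scene");s=arm.state();p=s["position"]
T=R.from_rotvec(s["eef_rot"])
q=np.array([p,p+T.apply([0,.015,0]),p+T.apply([0,-.015,0])])
u=proj(m,q);print(u.round(1))
c=u[0].astype(int)
big=cv2.resize(b[c[1]-90:c[1]+60,c[0]-100:c[0]+100],(800,600),interpolation=cv2.INTER_CUBIC)
for i in u: cv2.circle(big,tuple(int(v) for v in (i-[c[0]-100,c[1]-90])*4),3,(0,255,0),-1)
cv2.imwrite("pics/s4.png",np.hstack([big[:,100:600],cv2.resize(a[200:400,270:370],(300,600))]))
E
```

```text
t 5.42 p [ 0.4821 -0.1116  0.1405] jawyaw 1.198 op_mm 29.9 f [ 0.4 -0.2  0. ] q [-0.39 -0.06  1.91 -0.    1.29 -1.59]
[[252.8 226.2]
 [260.2 222.9]
 [245.4 229.5]]
```

View pics/s4.png

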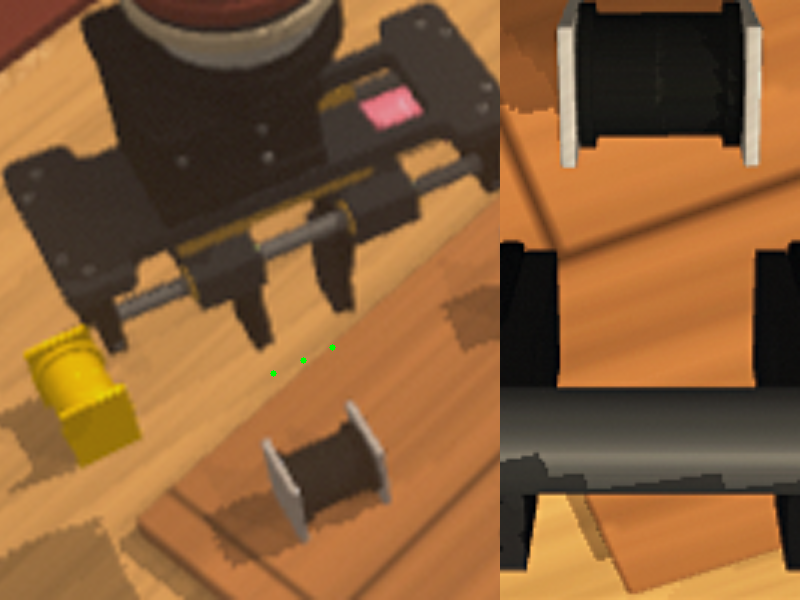

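The fingers' real tips sit about 32–36 mm above the reported TCP (both cameras agree, and the empty close at z = 40 mm puts it at 26 mm or more). So the first squeeze closed on air above pad A and tells me nothing. I'll re-measure pad A and go lower.

```bash
python3 - <<'E'
from h import *
m=arm.camera_model("wrist");im=arm.read_camera("wrist");st()
strips(im,m,(280,175,90,85),.066,160)
strips(im,m,(490,105,120,80),.066,160)
m=arm.camera_model("scene");p=arm.state()["position"]
for dz in(.02,.025,.03,.035,.04): print(dz,proj(m,[p+[0,0,dz]]).round(1))
go((.4808,-.1098,.010),1.2)
E
```

```text
t 5.58 p [ 0.4808 -0.1111  0.1385] jawyaw 1.198 op_mm 30.0 f [-0.3  0.2  0.1] q [-0.39 -0.06  1.91  0.    1.29 -1.59]
centre [ 0.4809 -0.1099  0.066 ] dist 0.046 yaw 1.2 strip dirs [np.float64(1.193), np.float64(1.204)] LxW [(np.float64(0.0348), np.float64(0.0029)), (np.float64(0.0347), np.float64(0.0031))]
centre [0.487  0.0654 0.066 ] dist 0.046 yaw 1.076 strip dirs [np.float64(1.075), np.float64(1.075)] LxW [(np.float64(0.0353), np.float64(0.003)), (np.float64(0.0354), np.float64(0.0031))]
0.02 [[251.6 219.7]]
0.025 [[251.2 218. ]]
0.03 [[250.9 216.3]]
0.035 [[250.6 214.6]]
0.04 [[250.3 212.9]]
shift [1.000e-04 1.200e-03 1.285e-01] turn [ 0.    -0.002 -0.002] q [-0.39 -0.06  1.91  0.    1.29 -1.59]
```

play_rows:
  commands:
    - [[0, 0.001, 0, 0, 0, 0, 0.08], [0, 0.001, 0.01, 0, 0, 0, 0.08], [0, 0.001, 0.03, 0, 0, 0, 0.08], [0, 0.001, 0.06, 0, 0, 0, 0.08], [0, 0.001, 0.09, 0, 0, 0, 0.08], [0, 0.001, 0.11, 0, 0, 0, 0.08], [0, 0.001, 0.12, 0, 0, 0, 0.08], [0, 0.001, 0.127, 0, 0, 0, 0.08], [0, 0.001, 0.127, 0, 0, 0, 0.08]]

```text
time: 6.7
position: [0.4821, -0.1105, 0.0126]
eef_rot: [-0.582, -3.087, -0.0]
ft_force: [0.3, -0.1, 0.6]
opening: 0.918
```

play_rows:
  commands:
    - [[0, 0, 0, 0, 0, 0, 0.06], [0, 0, 0, 0, 0, 0, 0.053], [0, 0, 0, 0, 0, 0, 0.05], [0, 0, 0, 0, 0, 0, 0.048], [0, 0, 0, 0, 0, 0, 0.045], [0, 0, 0, 0, 0, 0, 0.042], [0, 0, 0, 0, 0, 0, 0.04], [0, 0, 0, 0, 0, 0, 0.04], [0, 0, 0, 0, 0, 0, 0.04]]

```text
time: 7.82
position: [0.4823, -0.1107, 0.0129]
eef_rot: [0.582, 3.087, -0.0]
ft_force: [-0.1, -1.0, 3.5]
opening: 0.466
```

```bash
python3 - <<'E'
from h import *
st()
E
```

```text
t 7.83 p [ 0.4823 -0.1107  0.0129] jawyaw 1.198 op_mm 40.5 f [-0.1 -1.   3.5] q [-0.39  0.11  2.   -0.    1.03 -1.58]
```

play_rows:
  commands:
    - [[0, 0, 0, 0, 0, 0, 0.038], [0, 0, 0, 0, 0, 0, 0.036], [0, 0, 0, 0, 0, 0, 0.033], [0, 0, 0, 0, 0, 0, 0.03], [0, 0, 0, 0, 0, 0, 0.03]]

```text
time: 8.45
position: [0.4823, -0.1106, 0.0129]
eef_rot: [0.582, 3.087, -0.0]
ft_force: [0.7, -0.9, 4.2]
opening: 0.393
```

```bash
python3 - <<'E'
from h import *
st()
a=arm.read_camera("wrist");b=arm.read_camera("scene");c=proj(arm.camera_model("scene"),[arm.state()["position"]])[0].astype(int)
cv2.imwrite("pics/s5.png",np.hstack([cv2.resize(b[c[1]-75:c[1]+45,c[0]-60:c[0]+60],(400,400),interpolation=2),cv2.resize(a[200:400,220:420],(400,400))]))
E
```

```text
t 8.45 p [ 0.4823 -0.1106  0.0129] jawyaw 1.198 op_mm 34.2 f [ 0.7 -0.9  4.2] q [-0.39  0.11  2.    0.    1.03 -1.58]
```

View pics/s5.png

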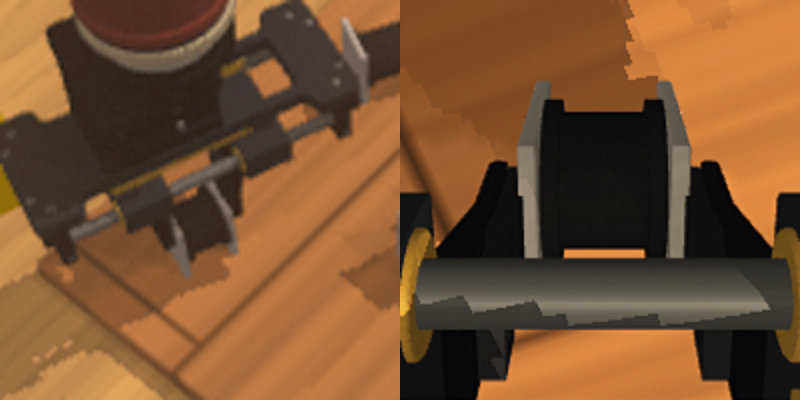

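Pad A stopped at about 34–36 mm, which is a 14+ mm compression, and it is visible between the fingers, so it is the soft one. Lifting it and heading to the stand.

```bash
python3 - <<'E'
from h import *
import pickle
mw=pickle.load(open("w1.pkl","rb"))
P=ray(mw,[(144.9,206.6),(185.8,227.6)],.036);d=P[1]-P[0];print(P.round(4),P.mean(0).round(4),np.linalg.norm(d),np.arctan2(d[1],d[0]))
c=np.array([.5456,-.3315]);v=c-P.mean(0)[:2];print("dist",np.linalg.norm(v),"dir-based yaw",np.arctan2(v[1],v[0])+np.pi/2)
go((.56,-.32,.14),1.05)
E
```

```text
[[ 0.4735 -0.3236  0.036 ]
 [ 0.4989 -0.2782  0.036 ]] [ 0.4862 -0.3009  0.036 ] 0.05201779258167804 1.0602280723740296
dist 0.06683897098537084 dir-based yaw 1.0950317699195586
shift [-0.1487 -0.1667 -0.127 ] turn [0.    0.    0.148] q [-0.39  0.11  2.   -0.    1.03 -1.58]
```

play_rows:
  commands:
    - [[0, 0, -0.01, 0, 0, 0, 0.03], [0, 0, -0.04, 0, 0, 0, 0.03], [0, 0, -0.09, 0, 0, 0, 0.03], [-0.03, -0.03, -0.125, 0, 0, 0.05, 0.03], [-0.07, -0.07, -0.127, 0, 0, 0.1, 0.03], [-0.11, -0.12, -0.127, 0, 0, 0.148, 0.03], [-0.149, -0.167, -0.127, 0, 0, 0.148, 0.03], [-0.149, -0.167, -0.127, 0, 0, 0.148, 0.03], [-0.149, -0.167, -0.127, 0, 0, 0.148, 0.03], [-0.149, -0.167, -0.127, 0, 0, 0.148, 0.03]]

```text
time: 9.8
position: [0.5597, -0.3188, 0.1398]
eef_rot: [-0.807, -3.036, -0.001]
ft_force: [-0.2, -0.3, -1.0]
opening: 0.392
```

```bash
python3 - <<'E'
from h import *
import pickle
st()
m=arm.camera_model("wrist");im=arm.read_camera("wrist");cv2.imwrite("pics/w6.png",im);pickle.dump(m,open("w6.pkl","wb"));st()
E
```

```text
t 9.8 p [ 0.5597 -0.3188  0.1398] jawyaw 1.051 op_mm 34.1 f [-0.2 -0.3 -1. ] q [-0.64  0.3   1.52  0.    1.32 -1.69]
t 9.85 p [ 0.5599 -0.3188  0.1401] jawyaw 1.051 op_mm 33.9 f [-0.5 -0.5 -1.8] q [-0.64  0.3   1.52  0.    1.32 -1.69]
```

View pics/w6.png

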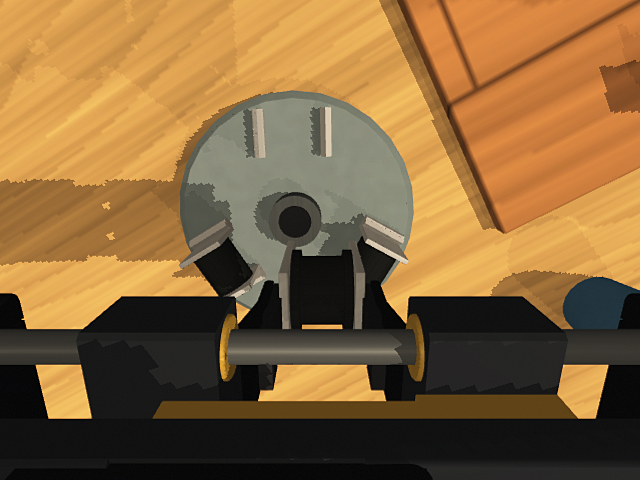

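```bash
python3 - <<'E'
from h import *
import pickle
im=cv2.imread("pics/w6.png");m=pickle.load(open("w6.pkl","rb"))
x0,y0=235,98
c=im[y0:165,x0:345].astype(int)
k=((c[...,2]-c[...,1]>5)&(c.min(2)>110)).astype(np.uint8)
cs=[q for q in cv2.findContours(k,0,1)[0] if cv2.contourArea(q)>50]
C=[]
for q in cs:
    b=cv2.minAreaRect(q);print(b); bx=cv2.boundingRect(q);print(np.array(bx[:2])+[x0,y0],bx[2:])
    C.append(np.array(b[0])+[x0,y0])
for z in(.034,.038):
    P=ray(m,C,z);d=P[1]-P[0];print(P.mean(0).round(4),np.linalg.norm(d).round(4),np.arctan2(d[1],d[0])%np.pi)
hsv=cv2.cvtColor(im,cv2.COLOR_BGR2HSV)
k=((hsv[...,1]<70)&(hsv[...,2]>70)).astype(np.uint8);k[205:]=0
q=max(cv2.findContours(k,0,1)[0],key=cv2.contourArea)[:,0]
q=q[q[:,1]<195]
P=ray(m,q,.024)[:,:2]
from scipy.optimize import least_squares
r=least_squares(lambda p:np.hypot(*(P-p[:2]).T)-.1,[.543,-.333],loss="soft_l1",f_scale=.0005);print("stand",r.x,np.median(abs(r.fun)))
bx=cv2.resize(im[100:165,240:345],None,fx=5,fy=5,interpolation=2);cv2.imwrite("pics/c7.png",bx)
# boss hole/top circle
g=cv2.cvtColor(im,cv2.COLOR_BGR2GRAY)
k=(g<45).astype(np.uint8);n,l,s,ce=cv2.connectedComponentsWithStats(k[195:250,265:325]);
for a,e in zip(s[1:],ce[1:]):
    if a[4]>200: print("boss",a,e+[265,195],ray(m,[e+[265,195]],.042))
E
```

```text
((23.840112686157227, 34.951995849609375), (48.606422424316406, 11.894882202148438), 86.72950744628906)
[252 109] (15, 49)
((93.0, 33.5), (49.0, 6.0), 90.0)
[325 107] (7, 50)
[ 0.4859 -0.3011  0.034 ] 0.053 1.0713388589494135
[ 0.486  -0.3008  0.038 ] 0.0523 1.0713388589494137
stand [ 0.54714143 -0.33565977] 0.000673984919352659
boss [ 14  11  32  32 809] [294.49443758 221.3473424 ] [[ 0.54509747 -0.33497423  0.042     ]]
```

View pics/c7.png

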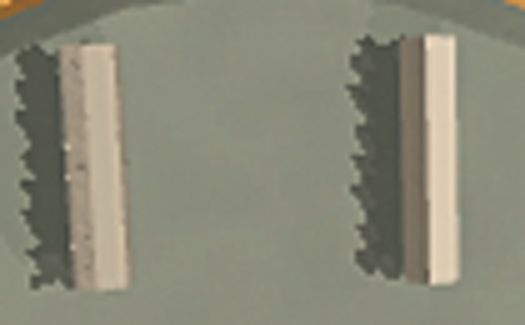

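```bash
python3 - <<'E'
from h import *
import pickle
m=pickle.load(open("w6.pkl","rb"))
f=lambda x,y:(x/5+240-.4,y/5+100-.4)
E=[f(60,45),f(75,288),f(425,36),f(428,283),f(457,36),f(459,283)]
P=ray(m,E,.038);
L=(P[0]+P[1])/2;RI=(P[2]+P[3])/2;RO=(P[4]+P[5])/2
print(P.round(4));print("dist L-RO",np.linalg.norm(L-RO),"L-RI",np.linalg.norm(L-RI))
d=RO-L;print("mid",((L+RO)/2).round(4),"yaw",np.arctan2(d[1],d[0]))
for a,b in((0,1),(2,3),(4,5)):
    v=P[b]-P[a];print("strip-normal yaw",np.arctan2(v[1],v[0])+np.pi/2,np.linalg.norm(v))
E
```

```text
[[ 0.456  -0.3191  0.038 ]
 [ 0.487  -0.3363  0.038 ]
 [ 0.4819 -0.2714  0.038 ]
 [ 0.5133 -0.2887  0.038 ]
 [ 0.4843 -0.2673  0.038 ]
 [ 0.5157 -0.2846  0.038 ]]
dist L-RO 0.05906664841868863 L-RI 0.0543075772551351
mid [ 0.4858 -0.3018  0.038 ] yaw 1.0682308938315064
strip-normal yaw 1.0646025626265105 0.035413749324045236
strip-normal yaw 1.0661696517901809 0.03592581552986437
strip-normal yaw 1.0666153270197114 0.03592602342068254
```

```bash
python3 - <<'E'
from h import *
go((.4874,-.3027,.06),1.067)
E
```

```text
shift [ 0.0709 -0.022   0.0801] turn [ 0.    -0.    -0.016] q [-0.64  0.3   1.52  0.    1.32 -1.69]
```

play_rows:
  commands:
    - [[0.035, -0.011, 0, 0, 0, -0.016, 0.03], [0.071, -0.022, 0.02, 0, 0, -0.016, 0.03], [0.071, -0.022, 0.05, 0, 0, -0.016, 0.03], [0.071, -0.022, 0.08, 0, 0, -0.016, 0.03], [0.071, -0.022, 0.08, 0, 0, -0.016, 0.03], [0.071, -0.022, 0.08, 0, 0, -0.016, 0.03], [0.071, -0.022, 0.08, 0, 0, -0.016, 0.03]]

```text
time: 10.72
position: [0.4887, -0.3048, 0.0617]
eef_rot: [0.783, 3.04, -0.002]
ft_force: [0.4, -0.3, -1.9]
opening: 0.391
```

```bash
python3 - <<'E'
from h import *
st();go((.4874,-.3027,.022),1.067)
im=arm.read_camera("wrist");cv2.imwrite("pics/w8.png",cv2.resize(im[150:350,220:420],(600,600)))
E
```

```text
t 10.72 p [ 0.4887 -0.3048  0.0617] jawyaw 1.066 op_mm 34.0 f [ 0.4 -0.3 -1.9] q [-0.69  0.22  1.77 -0.    1.15 -1.76]
shift [0.0023 0.0012 0.0397] turn [-0.001  0.003 -0.001] q [-0.69  0.22  1.77 -0.    1.15 -1.76]
```

View pics/w8.png

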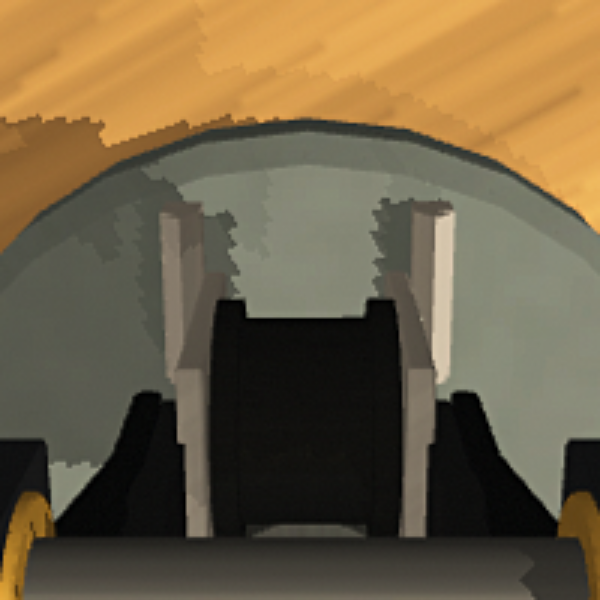

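play_rows:
  commands:
    - [[0, 0, 0, 0, 0, 0, 0.03], [0, 0, 0.01, 0, 0, 0, 0.03], [0, 0, 0.02, 0, 0, 0, 0.03], [0, 0, 0.028, 0, 0, 0, 0.03], [0, 0, 0.034, 0, 0, 0, 0.03], [0, 0, 0.037, 0, 0, 0, 0.03], [0, 0, 0.037, 0, 0, 0, 0.03], [0, 0, 0.037, 0, 0, 0, 0.03]]

```text
time: 11.78
position: [0.4877, -0.3043, 0.0231]
eef_rot: [0.784, 3.042, -0.0]
ft_force: [-0.4, 0.6, -1.8]
opening: 0.389
```

```bash
python3 - <<'E'
from h import *
st();go((.4874,-.3027,.019),1.067)
E
```

```text
t 11.78 p [ 0.4877 -0.3043  0.0231] jawyaw 1.066 op_mm 33.8 f [-0.4  0.6 -1.8] q [-0.69  0.27  1.79 -0.    1.08 -1.76]
shift [0.0011 0.0013 0.0041] turn [-0.     0.001 -0.001] q [-0.69  0.27  1.79 -0.    1.08 -1.76]
```

play_rows:
  commands:
    - [[0.001, 0.001, 0.001, 0, 0, 0, 0.03], [0.001, 0.001, 0.002, 0, 0, 0, 0.03], [0.001, 0.001, 0.003, 0, 0, 0, 0.03], [0.001, 0.001, 0.003, 0, 0, 0, 0.03], [0.001, 0.001, 0.003, 0, 0, 0, 0.03]]

```text
time: 12.4
position: [0.4871, -0.3028, 0.0198]
eef_rot: [-0.785, -3.042, 0.0]
ft_force: [-0.1, -0.1, -1.6]
opening: 0.388
```

```bash
python3 - <<'E'
from h import *
st()
E
```

```text
t 12.4 p [ 0.4871 -0.3028  0.0198] jawyaw 1.066 op_mm 33.8 f [-0.1 -0.1 -1.6] q [-0.69  0.28  1.79 -0.    1.07 -1.76]
```

play_rows:
  commands:
    - [[0, 0, 0.001, 0, 0, 0, 0.03], [0, 0, 0.001, 0, 0, 0, 0.03], [0, 0, 0.001, 0, 0, 0, 0.03]]

```text
time: 12.78
position: [0.4873, -0.3029, 0.019]
eef_rot: [0.784, 3.042, -0.0]
ft_force: [0.3, 0.7, 0.9]
opening: 0.392
```

play_rows:
  commands:
    - [[0, 0, 0.001, 0, 0, 0, 0.03], [0, 0, 0.001, 0, 0, 0, 0.03], [0, 0, 0.001, 0, 0, 0, 0.03]]

```text
time: 13.15
position: [0.4874, -0.303, 0.0189]
eef_rot: [0.784, 3.042, -0.001]
ft_force: [-1.7, 3.3, 7.9]
opening: 0.391
```

Floor contact came at exactly the expected height (z = 18.9 mm) with a light force. Now I'll let the pad spring out slowly, then rise.

play_rows:
  commands:
    - [[0, 0, 0, 0, 0, 0, 0.037], [0, 0, 0, 0, 0, 0, 0.04], [0, 0, 0, 0, 0, 0, 0.043], [0, 0, 0, 0, 0, 0, 0.046], [0, 0, 0, 0, 0, 0, 0.05], [0, 0, 0, 0, 0, 0, 0.06], [0, 0, 0, 0, 0, 0, 0.07], [0, 0, 0, 0, 0, 0, 0.07], [0, 0, -0.03, 0, 0, 0, 0.07], [0, 0, -0.06, 0, 0, 0, 0.07]]

```text
time: 14.4
position: [0.4867, -0.3024, 0.0779]
eef_rot: [-0.784, -3.041, -0.001]
ft_force: [0.9, -0.1, -0.3]
opening: 0.803
```

```bash
python3 - <<'E'
from h import *
st();go((.545,-.323,.14),1.067)
E
```

```text
t 14.4 p [ 0.4867 -0.3024  0.0779] jawyaw 1.066 op_mm 69.9 f [ 0.9 -0.1 -0.3] q [-0.69  0.2   1.76  0.    1.18 -1.76]
shift [-0.0609  0.0102 -0.0622] turn [ 0.    -0.001 -0.001] q [-0.69  0.2   1.76  0.    1.18 -1.76]
```

play_rows:
  commands:
    - [[0, 0, -0.04, 0, 0, 0, 0.07], [-0.04, 0.01, -0.062, 0, 0, 0, 0.08], [-0.061, 0.01, -0.062, 0, 0, 0, 0.08], [-0.061, 0.01, -0.062, 0, 0, 0, 0.08], [-0.061, 0.01, -0.062, 0, 0, 0, 0.08], [-0.061, 0.01, -0.062, 0, 0, 0, 0.08]]

```text
time: 15.15
position: [0.5443, -0.3229, 0.1391]
eef_rot: [-0.784, -3.041, -0.001]
ft_force: [-0.4, 0.0, 0.1]
opening: 0.917
```

```bash
python3 - <<'E'
from h import *
m=arm.camera_model("wrist");im=arm.read_camera("wrist");st();cv2.imwrite("pics/w9.png",im)
u=proj(m,[[.486,-.302,.072]])[0].astype(int);print(u)
for t in(140,160,175):
  try: strips(im,m,(u[0]-55,u[1]-42,110,84),.072,t)
  except Exception as e: print(e)
E
```

```text
t 15.2 p [ 0.5445 -0.3231  0.1393] jawyaw 1.066 op_mm 79.8 f [ 0.1 -0.5 -0.2] q [-0.66  0.27  1.55 -0.    1.32 -1.73]
[306 150]
centre [ 0.4963 -0.2819  0.072 ] dist 0.0062 yaw 1.521 strip dirs [np.float64(1.078), np.float64(1.073)] LxW [(np.float64(0.0351), np.float64(0.0028)), (np.float64(0.0313), np.float64(0.003))]
centre [ 0.495  -0.2837  0.072 ] dist 0.0203 yaw 2.631 strip dirs [np.float64(1.077), np.float64(1.076)] LxW [(np.float64(0.0058), np.float64(0.0003)), (np.float64(0.0101), np.float64(0.001))]
list index out of range
```

```bash
cat >> h.py <<'E'
def blobs(im,m,box,z,thrs,minL=.025):
    x,y,w,h=box
    for t in thrs:
        c=cv2.resize(im[y:y+h,x:x+w],None,fx=4,fy=4);k=((c.min(2)>t)).astype(np.uint8)
        for q in cv2.findContours(k,0,2)[0]:
            b=cv2.boxPoints(cv2.minAreaRect(q));P=ray(m,(b+.5)/4-.5+[x,y],z)
            e=[P[1]-P[0],P[2]-P[1]];L=[np.linalg.norm(v) for v in e]
            if minL<max(L)<.05 and min(L)<.015:
                l=e[int(np.argmax(L))];print(t,"c",P.mean(0).round(4),"LxW",round(max(L),4),round(min(L),4),"nyaw",round((np.arctan2(l[1],l[0])+np.pi/2)%np.pi,3))
E
python3 - <<'E'
from h import *
im=cv2.imread("pics/w9.png");m=arm.camera_model("wrist")
blobs(im,m,(251,100,110,100),.072,(90,105,115,120,125,130,140,150))
s=np.array([.486,-.302]);y=np.array([np.cos(1.067),np.sin(1.067)]);print("expected",s-.02*y,s+.02*y)
st()
E
```

```text
105 c [ 0.5016 -0.3075  0.072 ] LxW 0.0286 0.0036 nyaw 2.536
105 c [ 0.4779 -0.3207  0.072 ] LxW 0.0368 0.0094 nyaw 1.237
105 c [ 0.4965 -0.2852  0.072 ] LxW 0.0362 0.0043 nyaw 1.057
105 c [ 0.4966 -0.2789  0.072 ] LxW 0.0335 0.0045 nyaw 1.059
115 c [ 0.4771 -0.3204  0.072 ] LxW 0.0354 0.0036 nyaw 1.069
115 c [ 0.4964 -0.2854  0.072 ] LxW 0.0358 0.0037 nyaw 1.059
115 c [ 0.4965 -0.2789  0.072 ] LxW 0.0323 0.0039 nyaw 1.067
120 c [ 0.4772 -0.3205  0.072 ] LxW 0.0352 0.0035 nyaw 1.07
120 c [ 0.4963 -0.2854  0.072 ] LxW 0.0357 0.0035 nyaw 1.064
120 c [ 0.4964 -0.279   0.072 ] LxW 0.032 0.0037 nyaw 1.068
125 c [ 0.4771 -0.3204  0.072 ] LxW 0.035 0.0033 nyaw 1.068
125 c [ 0.4963 -0.2854  0.072 ] LxW 0.0357 0.0034 nyaw 1.062
125 c [ 0.4965 -0.279   0.072 ] LxW 0.0318 0.0036 nyaw 1.069
130 c [ 0.4772 -0.3204  0.072 ] LxW 0.0349 0.0033 nyaw 1.071
130 c [ 0.4963 -0.2853  0.072 ] LxW 0.0353 0.0032 nyaw 1.064
130 c [ 0.4965 -0.2791  0.072 ] LxW 0.0318 0.0034 nyaw 1.067
140 c [ 0.4773 -0.3204  0.072 ] LxW 0.0347 0.0031 nyaw 1.065
140 c [ 0.4963 -0.2852  0.072 ] LxW 0.0351 0.0028 nyaw 1.078
140 c [ 0.4966 -0.279   0.072 ] LxW 0.0313 0.003 nyaw 1.073
150 c [ 0.4963 -0.2852  0.072 ] LxW 0.0348 0.0025 nyaw 1.078
150 c [ 0.4966 -0.2789  0.072 ] LxW 0.0308 0.0028 nyaw 1.075
expected [ 0.47634493 -0.31951512] [ 0.49565507 -0.28448488]
t 15.2 p [ 0.5445 -0.3231  0.1393] jawyaw 1.066 op_mm 79.8 f [ 0.1 -0.5 -0.2] q [-0.66  0.27  1.55 -0.    1.32 -1.73]
```

Seated pad A checks out: plate tops are 40 mm apart (filling the 44 mm gap), centred within about 1 mm, top at 72 mm, yaw 1.07. Next, pad B.

```bash
python3 - <<'E'
from h import *
go((.487,.0653,.14),1.076);go((.487,.0653,.012),1.076)
m=arm.camera_model("top")
t=cv2.imread("pics/top0.png"); blobs(t,m,(195,170,1,1),.028,())
E
```

```text
shift [ 0.2382  0.3121 -0.0004] turn [ 0.    -0.001 -0.01 ] q [-0.66  0.27  1.55 -0.    1.32 -1.73]
shift [0.2381 0.3121 0.1276] turn [ 0.    -0.001 -0.01 ] q [-0.66  0.27  1.55 -0.    1.32 -1.73]
```

play_rows:
  commands:
    - [[0.03, 0.04, 0, 0, 0, 0, 0.08], [0.07, 0.09, 0, 0, 0, 0, 0.08], [0.11, 0.14, 0, 0, 0, 0, 0.08], [0.15, 0.195, 0, 0, 0, 0, 0.08], [0.19, 0.25, 0, 0, 0, -0.01, 0.08], [0.22, 0.29, 0, 0, 0, -0.01, 0.08], [0.238, 0.312, 0, 0, 0, -0.01, 0.08], [0.238, 0.312, 0.02, 0, 0, -0.01, 0.08], [0.238, 0.312, 0.04, 0, 0, -0.01, 0.08], [0.238, 0.312, 0.05, 0, 0, -0.01, 0.08]]

```text
time: 16.45
position: [0.4868, 0.0648, 0.0887]
eef_rot: [-0.769, -3.045, 0.001]
ft_force: [-0.6, -0.3, 0.6]
opening: 0.92
```

```bash
python3 - <<'E'
from h import *
st();go((.487,.0653,.012),1.076)
E
```

```text
t 16.45 p [0.4868 0.0648 0.0887] jawyaw 1.076 op_mm 80.0 f [-0.6 -0.3  0.6] q [-0.03 -0.01  1.96 -0.    1.19 -1.1 ]
shift [-0.0001  0.0006  0.0767] turn [-0.001 -0.001  0.   ] q [-0.03 -0.01  1.96 -0.    1.19 -1.1 ]
```

play_rows:
  commands:
    - [[0, 0, 0.025, 0, 0, 0, 0.08], [0, 0, 0.045, 0, 0, 0, 0.08], [0, 0, 0.062, 0, 0, 0, 0.075], [0, 0, 0.072, 0, 0, 0, 0.07], [0, 0, 0.077, 0, 0, 0, 0.06], [0, 0, 0.077, 0, 0, 0, 0.056], [0, 0, 0.077, 0, 0, 0, 0.053], [0, 0, 0.077, 0, 0, 0, 0.05], [0, 0, 0.077, 0, 0, 0, 0.048], [0, 0, 0.077, 0, 0, 0, 0.045]]

```text
time: 17.7
position: [0.4883, 0.0646, 0.0132]
eef_rot: [0.769, 3.045, 0.0]
ft_force: [0.3, -0.2, 3.7]
opening: 0.535
```

play_rows:
  commands:
    - [[0, 0, 0, 0, 0, 0, 0.042], [0, 0, 0, 0, 0, 0, 0.04], [0, 0, 0, 0, 0, 0, 0.04], [0, 0, 0, 0, 0, 0, 0.04]]

```text
time: 18.2
position: [0.4883, 0.0647, 0.0132]
eef_rot: [0.769, 3.045, 0.0]
ft_force: [-1.0, -0.1, 6.2]
opening: 0.53
```

```bash
python3 - <<'E'
from h import *
st()
c=np.array([.552,.3345]);a=.107;x=np.array([np.cos(a),np.sin(a)])
for k in(.024,-.024):print(c+k*x)
go((*(c+.024*x),.14),1.571+a)
E
```

```text
t 18.2 p [0.4883 0.0647 0.0132] jawyaw 1.076 op_mm 46.1 f [-1.  -0.1  6.2] q [-0.03  0.11  2.01 -0.    1.03 -1.1 ]
[0.57586274 0.3370631 ]
[0.52813726 0.3319369 ]
shift [ 0.0522  0.2813 -0.1268] turn [ 0.     0.001 -0.602] q [-0.03  0.11  2.01 -0.    1.03 -1.1 ]
```

B is hard: it stopped at 46 mm under the full grip. It goes to the tray.

play_rows:
  commands:
    - [[0, 0, -0.02, 0, 0, 0, 0.04], [0, 0, -0.06, 0, 0, 0, 0.04], [0, 0, -0.11, 0, 0, 0, 0.04], [0.01, 0.05, -0.127, 0, 0, -0.1, 0.04], [0.02, 0.1, -0.127, 0, 0, -0.25, 0.04], [0.03, 0.15, -0.127, 0, 0, -0.4, 0.04], [0.04, 0.2, -0.127, 0, 0, -0.55, 0.04], [0.047, 0.25, -0.127, 0, 0, -0.602, 0.04], [0.052, 0.281, -0.127, 0, 0, -0.602, 0.04], [0.052, 0.281, -0.127, 0, 0, -0.602, 0.04]]

```text
time: 19.45
position: [0.5747, 0.3385, 0.1378]
eef_rot: [0.172, -3.135, 0.001]
ft_force: [-0.3, -0.3, -1.5]
opening: 0.526
```

```bash
python3 - <<'E'
from h import *
st();go((.576,.337,.002),1.678)
E
```

```text
t 19.45 p [0.5747 0.3385 0.1378] jawyaw 1.681 op_mm 45.8 f [-0.3 -0.3 -1.5] q [ 0.41  0.35  1.45  0.    1.34 -1.27]
shift [-0.0014 -0.0016  0.1358] turn [-0.    -0.002  0.003] q [ 0.41  0.35  1.45  0.    1.34 -1.27]
```

play_rows:
  commands:
    - [[0, 0, 0.04, 0, 0, 0, 0.04], [0, 0, 0.08, 0, 0, 0, 0.04], [0, 0, 0.11, 0, 0, 0, 0.04], [0, 0, 0.125, 0, 0, 0, 0.04], [0, 0, 0.132, 0, 0, 0, 0.04], [0, 0, 0.135, 0, 0, 0, 0.04], [0, 0, 0.135, 0, 0, 0, 0.04]]

```text
time: 20.32
position: [0.5764, 0.337, 0.0059]
eef_rot: [-0.168, 3.135, 0.001]
ft_force: [0.4, -1.1, -0.8]
opening: 0.529
```

play_rows:
  commands:
    - [[0, 0, 0.001, 0, 0, 0, 0.04], [0, 0, 0.002, 0, 0, 0, 0.04], [0, 0, 0.002, 0, 0, 0, 0.04]]

```text
time: 20.7
position: [0.5756, 0.3367, 0.0029]
eef_rot: [-0.168, 3.137, 0.0]
ft_force: [-0.1, -0.3, -1.6]
opening: 0.526
```

play_rows:
  commands:
    - [[0, 0, 0.001, 0, 0, 0, 0.04], [0, 0, 0.002, 0, 0, 0, 0.04], [0, 0, 0.002, 0, 0, 0, 0.04], [0, 0, 0.002, 0, 0, 0, 0.04]]

```text
time: 21.2
position: [0.5755, 0.3367, 0.0007]
eef_rot: [0.168, -3.137, 0.0]
ft_force: [-0.2, -0.4, -1.9]
opening: 0.526
```

play_rows:
  commands:
    - [[0, 0, 0.001, 0, 0, 0, 0.04], [0, 0, 0.001, 0, 0, 0, 0.04], [0, 0, 0.001, 0, 0, 0, 0.04]]

```text
time: 21.58
position: [0.5758, 0.3367, 0.0003]
eef_rot: [-0.168, 3.137, 0.0]
ft_force: [-1.5, -0.3, 3.4]
opening: 0.526
```

Touching the floor; release, rise, and move to view pad C from the far side.

play_rows:
  commands:
    - [[0, 0, 0, 0, 0, 0, 0.048], [0, 0, 0, 0, 0, 0, 0.055], [0, 0, 0, 0, 0, 0, 0.065], [0, 0, 0, 0, 0, 0, 0.07], [0, 0, -0.02, 0, 0, 0, 0.07], [0, 0, -0.06, 0, 0, 0, 0.07], [0, 0, -0.11, 0, 0, 0, 0.08], [0, 0, -0.15, 0, 0, 0, 0.08]]

```text
time: 22.58
position: [0.5765, 0.337, 0.1539]
eef_rot: [-0.168, 3.134, 0.002]
ft_force: [-0.1, -0.3, -0.6]
opening: 0.899
```

```bash
python3 - <<'E'
from h import *
st();go((.66,-.01,.16),1.57)
E
```

```text
t 22.57 p [0.5765 0.337  0.1539] jawyaw 1.678 op_mm 78.2 f [-0.1 -0.3 -0.6] q [ 0.41  0.34  1.44 -0.    1.36 -1.27]
shift [-0.046  -0.3539 -0.0063] turn [0.001 0.003 0.108] q [ 0.41  0.34  1.44 -0.    1.36 -1.27]
```

play_rows:
  commands:
    - [[-0.005, -0.05, -0.006, 0, 0, 0, 0.08], [-0.01, -0.11, -0.006, 0, 0, 0.05, 0.08], [-0.02, -0.17, -0.006, 0, 0, 0.108, 0.08], [-0.03, -0.23, -0.006, 0, 0, 0.108, 0.08], [-0.04, -0.29, -0.006, 0, 0, 0.108, 0.08], [-0.046, -0.34, -0.006, 0, 0, 0.108, 0.08], [-0.046, -0.354, -0.006, 0, 0, 0.108, 0.08], [-0.046, -0.354, -0.006, 0, 0, 0.108, 0.08], [-0.046, -0.354, -0.006, 0, 0, 0.108, 0.08]]

```text
time: 23.7
position: [0.659, -0.0087, 0.1562]
eef_rot: [-0.001, 3.141, 0.001]
ft_force: [-0.5, -1.0, 0.5]
opening: 0.923
```

```bash
python3 - <<'E'
from h import *
m=arm.camera_model("wrist");im=arm.read_camera("wrist");st();cv2.imwrite("pics/w10.png",im)
u=proj(m,[[.603,-.018,.066]])[0].astype(int);print(u)
blobs(im,m,(u[0]-60,u[1]-60,120,110),.066,(120,140,160,175))
E
```

```text
t 23.75 p [ 0.659  -0.0085  0.1561] jawyaw 1.572 op_mm 80.0 f [-0.1 -0.4 -0.4] q [-0.13  0.32  1.46  0.    1.36 -1.7 ]
[309 156]
120 c [0.601  0.0063 0.066 ] LxW 0.0353 0.0035 nyaw 1.496
120 c [ 0.5976 -0.0396  0.066 ] LxW 0.0353 0.0036 nyaw 1.489
140 c [0.6011 0.0063 0.066 ] LxW 0.035 0.0031 nyaw 1.492
140 c [ 0.5975 -0.0395  0.066 ] LxW 0.0347 0.0031 nyaw 1.492
```

```bash
python3 - <<'E'
from h import *
go((.5993,-.0166,.012),1.493)
E
```

```text
shift [ 0.0597 -0.0081  0.1441] turn [0.    0.    0.079] q [-0.13  0.32  1.46  0.    1.36 -1.7 ]
```

play_rows:
  commands:
    - [[0.03, -0.004, 0, 0, 0, 0.079, 0.08], [0.06, -0.008, 0.01, 0, 0, 0.079, 0.08], [0.06, -0.008, 0.04, 0, 0, 0.079, 0.08], [0.06, -0.008, 0.07, 0, 0, 0.079, 0.08], [0.06, -0.008, 0.1, 0, 0, 0.079, 0.08], [0.06, -0.008, 0.125, 0, 0, 0.079, 0.08], [0.06, -0.008, 0.138, 0, 0, 0.079, 0.075], [0.06, -0.008, 0.144, 0, 0, 0.079, 0.07], [0.06, -0.008, 0.144, 0, 0, 0.079, 0.06], [0.06, -0.008, 0.144, 0, 0, 0.079, 0.056]]

```text
time: 25.0
position: [0.6001, -0.0184, 0.0129]
eef_rot: [0.125, 3.137, -0.0]
ft_force: [-0.2, -1.1, -0.4]
opening: 0.679
```

play_rows:
  commands:
    - [[0, 0, 0, 0, 0, 0, 0.053], [0, 0, 0, 0, 0, 0, 0.05], [0, 0, 0, 0, 0, 0, 0.048], [0, 0, 0, 0, 0, 0, 0.045], [0, 0, 0, 0, 0, 0, 0.042], [0, 0, 0, 0, 0, 0, 0.04], [0, 0, 0, 0, 0, 0, 0.04], [0, 0, 0, 0, 0, 0, 0.04]]

```text
time: 26.0
position: [0.5997, -0.0184, 0.0123]
eef_rot: [0.125, 3.138, -0.0]
ft_force: [0.9, 1.0, 6.3]
opening: 0.527
```

```bash
python3 - <<'E'
from h import *
st();go((.528,.332,.14),1.678)
E
```

```text
t 26.0 p [ 0.5997 -0.0184  0.0123] jawyaw 1.491 op_mm 45.9 f [0.9 1.  6.3] q [-0.16  0.34  1.73  0.    1.07 -1.65]
shift [ 0.0993  0.3436 -0.1278] turn [-0.     0.001 -0.187] q [-0.16  0.34  1.73  0.    1.07 -1.65]
```

C is hard too (45.9 mm). Lifting it over to the tray.

play_rows:
  commands:
    - [[0, 0, -0.02, 0, 0, 0, 0.04], [0, 0, -0.06, 0, 0, 0, 0.04], [0, 0, -0.11, 0, 0, 0, 0.04], [0.01, 0.04, -0.128, 0, 0, 0, 0.04], [0.03, 0.1, -0.128, 0, 0, -0.05, 0.04], [0.05, 0.16, -0.128, 0, 0, -0.1, 0.04], [0.065, 0.22, -0.128, 0, 0, -0.187, 0.04], [0.08, 0.28, -0.128, 0, 0, -0.187, 0.04], [0.099, 0.33, -0.128, 0, 0, -0.187, 0.04], [0.099, 0.344, -0.128, 0, 0, -0.187, 0.04]]

```text
time: 27.25
position: [0.526, 0.3353, 0.1401]
eef_rot: [0.175, -3.136, -0.0]
ft_force: [-0.3, -0.5, -2.3]
opening: 0.529
```

play_rows:
  commands:
    - [[0, 0, 0, 0, 0, 0, 0.04], [0, 0, 0, 0, 0, 0, 0.04]]

```text
time: 27.5
position: [0.5283, 0.3309, 0.1397]
eef_rot: [0.166, -3.137, 0.001]
ft_force: [0.1, -0.3, -1.5]
opening: 0.523
```

```bash
python3 - <<'E'
from h import *
st();go((.528,.332,.003),1.678)
m=arm.camera_model("top");im=arm.read_camera("top");cv2.imwrite("pics/t11.png",im)
m2=arm.camera_model("wrist");w=arm.read_camera("wrist");cv2.imwrite("pics/w11.png",w)
print(proj(m2,[[.576,.337,.053]]))
E
```

```text
t 27.5 p [0.5283 0.3309 0.1397] jawyaw 1.677 op_mm 45.5 f [ 0.1 -0.3 -1.5] q [ 0.43  0.25  1.58 -0.    1.31 -1.24]
shift [0.0002 0.0012 0.1367] turn [-0.001 -0.    -0.001] q [ 0.43  0.25  1.58 -0.    1.31 -1.24]
[[323.74061039 287.94165341]]
```

play_rows:
  commands:
    - [[0, 0, 0.04, 0, 0, 0, 0.04], [0, 0, 0.08, 0, 0, 0, 0.04], [0, 0, 0.11, 0, 0, 0, 0.04], [0, 0, 0.125, 0, 0, 0, 0.04], [0, 0, 0.133, 0, 0, 0, 0.04], [0, 0, 0.137, 0, 0, 0, 0.04], [0, 0, 0.138, 0, 0, 0, 0.04], [0, 0, 0.138, 0, 0, 0, 0.04], [0, 0, 0.138, 0, 0, 0, 0.04]]

```text
time: 28.72
position: [0.5283, 0.3328, 0.0024]
eef_rot: [-0.169, 3.136, 0.001]
ft_force: [-0.6, -0.5, -2.1]
opening: 0.529
```

play_rows:
  commands:
    - [[0, 0, 0.001, 0, 0, 0, 0.04], [0, 0, 0.002, 0, 0, 0, 0.04], [0, 0, 0.002, 0, 0, 0, 0.04]]

```text
time: 29.1
position: [0.5277, 0.3324, -0.0005]
eef_rot: [0.168, -3.137, 0.0]
ft_force: [-0.4, -0.5, -1.7]
opening: 0.527
```

play_rows:
  commands:
    - [[0, 0, 0.001, 0, 0, 0, 0.04], [0, 0, 0.001, 0, 0, 0, 0.04], [0, 0, 0.001, 0, 0, 0, 0.04]]

```text
time: 29.48
position: [0.528, 0.3325, -0.0007]
eef_rot: [-0.168, 3.137, -0.0]
ft_force: [-2.8, -1.5, 5.3]
opening: 0.53
```

Contact. Release, rise, and back off clear of everything.

play_rows:
  commands:
    - [[0, 0, 0, 0, 0, 0, 0.048], [0, 0, 0, 0, 0, 0, 0.055], [0, 0, 0, 0, 0, 0, 0.065], [0, 0, 0, 0, 0, 0, 0.07], [0, 0, -0.02, 0, 0, 0, 0.07], [0, 0, -0.06, 0, 0, 0, 0.07], [0, 0, -0.11, 0, 0, 0, 0.08], [0, 0, -0.16, 0, 0, 0, 0.08], [0.04, 0.04, -0.2, 0, 0, 0, 0.08], [0.1, 0.08, -0.2, 0, 0, 0, 0.08]]

```text
time: 30.72
position: [0.4353, 0.3961, 0.2041]
eef_rot: [-0.164, 3.129, 0.008]
ft_force: [0.5, 1.2, 0.4]
opening: 0.917
```

play_rows:
  commands:
    - [[0.06, 0.04, 0, 0, 0, 0, 0.08], [0.1, 0.1, 0, 0, 0, 0, 0.08], [0.1, 0.15, 0, 0, 0, 0, 0.08], [0.1, 0.15, 0, 0, 0, 0, 0.08], [0.1, 0.15, 0, 0, 0, 0, 0.08], [0.1, 0.15, 0, 0, 0, 0, 0.08]]

```text
time: 31.48
position: [0.3186, 0.5316, 0.1986]
eef_rot: [-0.166, 3.137, 0.0]
ft_force: [-0.6, -0.2, 0.4]
opening: 0.919
```

```bash
python3 - <<'E'
from h import *
st()
a=arm.read_camera("top");b=arm.read_camera("scene")
cv2.imwrite("pics/f.png",np.vstack([cv2.resize(a[100:330,100:560],(600,300)),cv2.resize(b[90:430,130:640],(600,300))]))
E
```

```text
t 31.48 p [0.3186 0.5316 0.1986] jawyaw 1.677 op_mm 79.9 f [-0.6 -0.2  0.4] q [ 0.9   0.2   1.53 -0.    1.42 -0.77]
```

View pics/f.png

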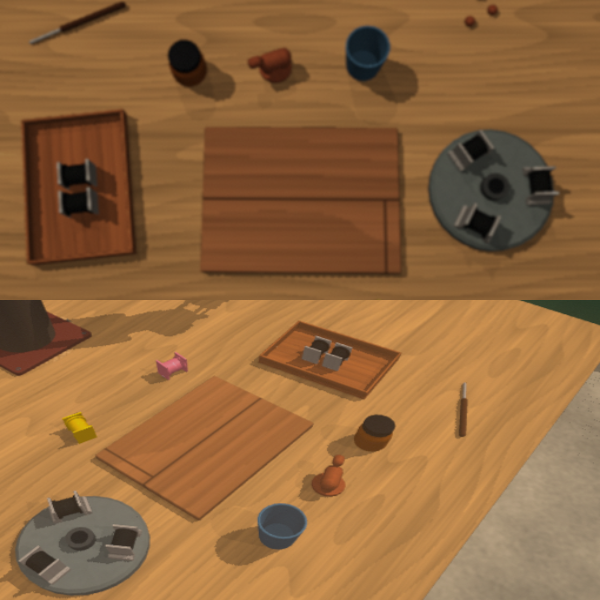

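The final view shows three pads in the stand, both hard pads upright side by side in the tray, and the sheep, mug, jar and decoys where they were. Handing in.

```bash
python3 -c "
from rig import arm;print(arm.finish_job())"
```

```text
the job is handed in; nothing more can be done
None
```

I handed the job in at about 31.5 s: the soft pad is in the empty seat and the two hard ones stand side by side in the tray.

- **Soft pad:** the pad first at (0.481, −0.110) closed to about 34 mm between the fingers. I put it in the seat squeezed, felt the floor at the expected height with about 8 N, and let it spring out slowly. The wrist camera then showed its plate tops 40 mm apart, as they should be in the 44 mm gap. It was centred to about 1 mm, square to the cheeks and at full depth.
- **Hard pads:** the other two stopped at about 46 mm under the same 30 N grip. I set them down lightly in the tray about 48 mm apart, centre to centre. I saw them there only in the last top and scene pictures and did not measure their positions again.
- **Bystanders:** the last pictures show the sheep, mug, jar and the pink and yellow look-alikes where they were.

**What disagreed:**
- The fingertips really sit about 26–36 mm above the reported tool point. My first squeeze therefore closed on air above the soft pad, and I noticed and repeated it lower.
- The soft pad's 34 mm reading is a little under the 36 mm its 14 mm limit allows. The hard pads read about 1 mm low too, so I put this down to a bias in the opening reading.

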